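# Release the folding lid stay and shut the pad case

### The arm

A 7-joint arm with a two-finger parallel gripper is mounted at the origin on a cart in front of the work surface, level with it; the furniture and walls round the work are solid. World frame = base frame: x ahead of the robot, y to its left, z up, the work surface at z = 0. Lengths are in m, angles in rad, forces in N, time in s.
With the tool pointing down it reaches from about 0.35 to 0.9 m from the base axis. Payload 19.9 kg.
Tool frame: the origin (TCP) lies on the front face of the gripper's body, between the roots of the fingers; the fingertips stand 73 mm ahead of it and the grasp point (between the pads) lies 54 mm ahead of it (grip_depth is the distance from the TCP to the grasp point, in m); y points along the fingers, x is the direction in which the jaws open and shut, and the axes are right-handed (so a half turn about y gives the same grasp; the last joint's range is limited). The gripper opens to 85 mm and grips with 20 to 120 N. Pads are 22 mm wide; open, the fingers measure 114 mm over their backs; the gripper's body (76 mm by 85 mm) begins 54 mm behind the grasp point. The pads swing forward as they close: fully open they stand 13 mm farther back than shut.
Start: joints at [1.222, 0.417, -0.01, 1.614, 0.005, 1.111, -0.053], TCP at [0.189, -0.596, 0.304] pointing down, gripper open.
Joint ranges: [-2.81, 2.81], [-0.39, 2.02], [-1.27, 1.25], [0.06, 2.57], [-1.19, 4.33], [0.19, 2], [-2.82, 2.82]. Speed limits (rad/s): [1.89, 1.89, 2.39, 2.39, 3.01, 3.01, 3.01].

### API

Orientations are given as [roll, pitch, yaw] about the fixed x, y, z axes, in that order (R = Rz(yaw) Ry(pitch) Rx(roll)).
In Python, from station import * gives the robot as it stands.
- The arm moves only by the shell command python3 -m pendant 'ROWS'. ROWS is JSON, a list of rows, each an object with "rotation": the turn, a rotation vector about the tool's x, y, z in degrees, a list of three; "linear": the shift along the tool's x, y, z in cm, a list of three; "jaw": the gripper's target within -1 to 1 (fully open at 1, half-way at 0, shut at -1). In form: [{"rotation": [wx, wy, wz], "linear": [dx, dy, dz], "jaw": jaw}, ...]. A call has 1 to 5 rows; each row is the pose to reach, as a shift and turn from the pose measured when the call began, along the tool's axes at that moment; what a row does not reach only later rows make up. A row lasts 1/8 s, in which the tool goes at most 62.5 mm and 10.7 degrees, less where a joint would pass 70% of its speed; a pose out of reach is approached as far as the arm can. A call with a gripper value outside its range is refused whole. The fingers move at their own pace and stop on an object; the grip force is fixed at half the most. Time passes only in rows, so rows that repeat a pose let the fingers close. It gives the time, the measured TCP pose, the force and the opening at its end, in the units of the state.
- get_state(): the state, without advancing time (a new reading comes with each control period).
- read_camera(name): name is "side" or "top"; returns the picture (400x640x3 uint8, blue, green, red); there is no depth.
- camera_info(name): a dict with "fx", "fy", "cx", "cy" (pixels), "k1" (the pictures are not rectified: a ray, as slopes to the right and down, at radius r is drawn at 1 + k1 r^2 times it, then the intrinsics apply), "rvec" (rotation vector, rad) and "tvec" (3), from world to camera coordinates, as OpenCV has them. Camera axes: x right, y down, z forward; pixel columns grow to the right and rows downward; lengths in m; the calibration is good to about 2 mm. A picture is of the moment at which its call begins. camera_info takes no time and is no camera call.
- sign_off(): hands the job in, once; it reports no verdict.
The state is a dict: "time": time; "q": joint angles; "joint_vel": joint speeds; "joint_torque": joint torques, N m; "tool_pos": TCP position; "orientation": TCP orientation; "ft_force": force on the tool from outside, world axes, zero at the start; "ft_torque": the same for the moment, N m; "opening": opening from 0.0 (shut) to 1.0 (fully open).
Only numpy, scipy, OpenCV 4.12 (cv2) and the standard library are available. Lean on these libraries where they do the work, as an engineer would, in place of code of your own. Each camera call takes 0.05 s, during which the arm holds its last target. There are 200 camera calls.

### The job

Shut the grey case of polishing pads: lift the knee of its folding lid stay (red knob) past centre to unlock it, then lower the blue lid under control until it rests on its catch, without letting it drop and without straining the stay's rubber-mounted lower pin. Finally press the lid's free edge down gently until the catch snaps and the lid lies home on its bumpers; leave the pads and the other things where they are, and let go.

Things in the scene. Friction and masses are not known exactly. Their poses are not given: they have to be found in the camera images.
- case: Open grey steel case, fixed to the table, 110 mm along its x, 190 mm along y, rim 70 mm high. Origin: centre of its underside. x runs along the lid's hinge line, away from the stay (to the left of the table); y from the hinge (y = -95, z = 72 mm, far side) to the free edge (y = +95, robot's side); z up. The stay is on its -x face, to the right.
- lid: Blue lid, 114 mm along the hinge, 206 mm across, 6 mm thick, about 0.3 kg (varies by a third), near upright at the start. Origin on the hinge line. Shut, its top is 78 mm above the table at the hinge, 78 to 95 mm at the free edge. A catch tongue hangs 16 mm below the middle of that edge. Hinge friction 0.12 N m: unlocked it stays up only while near upright; let go lower down, it falls.
- lid_angle (a joint): Opening angle of the lid, rad: about 1.38 at the start, falling as it closes. Where it lands and where it is shut depend on the strike, which is clamped at a different height each time: lowered without pressing, the lid rests on the spring catch at 0.045 to 0.135; shut, it lies on the bumpers at 0 to 0.085, always about 0.047 (9 mm at the edge) lower than where it rested.
- shut_pin (a joint): Green pin on the strike, a steel plate on the case's +y wall that carries the spring catch roller and two rubber bumpers and can be clamped 0 to 16 mm up its slots. The lid pushes the pin down, m: 0 free (also while the lid only rests on the catch), about 0.0037 with the lid home on the bumpers. Pressing with 4 to 10 N at lid_press snaps the lid past the catch, which then holds it.
- lid_press (a point): Point on the lid's outer face, in the middle of its width and 170 mm from the hinge, 36 mm short of the free edge: a good place to press the nearly closed lid straight down.
- knee_angle (a joint): Bend of the stay's knee, rad: -0.16 locked (sagged past centre on its stop), 0 dead centre, positive once lifted past it and folding (2.5 near shut). 7 mm of lift along the knob's arc reaches dead centre, 15 mm is well past; then the lid sinks as the knob goes on towards the robot and down.
- knob (a point): Middle of the red knob on the knee: a free-turning roller 15 mm thick and 42 mm long, axis along the case's x. The point is 48 mm outside the case's -x wall, 46 mm from the lid's edge, 33 mm from the links' outer face. About 115 mm high at the start, 56 to 61 mm with the lid shut.
- stay_lower: Lower link, a flat bar; it carries knee, upper link (68 mm) and knob. Origin on its lower pin. The knob circles this pin at 101.5 mm in the case's y-z plane, from 2.0 rad (from +y up to +z) when locked to about 0.4 when the lid lands; there 1 mm of knob lowers the lid 0.02 rad. The lid's weight is felt as 3 to 7 N at the knob low down and vanishes on landing; pulling on strains the stay.
- stay_wall_pin (a point): Axis of the stay's lower pin, at the same distance outside the case wall as the knob point. The pin sits in a rubber bush and gives about 1 mm for each 10 N, any way across its axis.
- pin_home (a point): Where stay_wall_pin sits when unloaded (fixed to the case: x = -103 mm, y = -15 mm, z = 22 mm in its frame). More than 1.5 mm between the two (15 N) means that the stay is being strained.
- pad_white: White foam polishing pad, 77 mm across and 27 mm thick, lying in the case on the hinge side. Origin at its underside.
- pad_orange: Orange foam polishing pad, 76 mm across and 24 mm thick, lying in the case on the free-edge side. Origin at its underside.
- jar_purple: Bystander: purple screw-lid jar, 60 mm across, 72 mm tall, standing left of the case. Origin at its underside.
- torch: Bystander: black torch standing on its head, 31 mm across, 109 mm tall, left of the case. Origin at its underside.
- wax_tin: Bystander: flat tin with a red lid, 80 mm across, 34 mm tall, left of the case. Origin at its underside.
- jar_green: Bystander: jar with a green lid, 64 mm across, 56 mm tall, left of the case. Origin at its underside.

How it is judged:
On the way:
1. the stay's knee is lifted past centre, the lid still up (value of joint knee_angle above 0.1 rad and value of joint lid_angle above 1 rad), for 0.1 s.
At the end, for the whole second after the job is handed in: The lid is past its catch and home on its bumpers (shut pin pushed in by more than 2 mm); both pads still lie in the case, undersides within 20 mm of its underside; the jars, the tin and the torch stand within 20 mm of where they were; the robot has let go (value of joint shut_pin above 0.002 m and distance of each of jar_purple, torch, wax_tin, jar_green from where it was at the start of the episode below 0.02 m and z of each of pad_white, pad_orange in the frame of case below 0.02 m); the robot touches nothing.
It fails at once if the stay is strained: its lower pin is dragged more than 1.5 mm out of its home (15 N) (distance between stay_wall_pin and pin_home above 0.0015 m).
It fails at once if the lid drops: it closes faster than 1.6 rad/s (about 0.3 m/s at its edge) (velocity of joint lid_angle below -1.6 rad/s).
It fails at once if the gripper or the arm presses on the lid with over 20 N (contact force between any of the fingers, the arm and lid above 20 N).
It fails at once if a bystander is pushed more than 20 mm or knocked over (distance of any of jar_purple, torch, wax_tin, jar_green from where it was at the start of the episode above 0.02 m or angle between any of jar_purple, torch, wax_tin, jar_green's own z axis and vertical above 0.3 rad).
It also fails if it takes over 72 s, if anything falls off the work surface, if the arm or the gripper's body presses on something with over 40 N, if the wrist force passes 120 N, or if a joint passes its speed limit or range.

## Working session

There is one attempt and no reset: what is moved stays moved. The work goes in short steps, Python scripts to look and compute and a shell command to move; the robot and the scene stay as the last step left them, time stands still between calls to the robot, and variables do not carry over. Pictures are saved under pics/ and viewed, about 8 in all and at most 12, crops included, and the job is handed in when it is done.

```bash
mkdir -p pics; ls; python3 - <<'E'
from station import *
import cv2
s=get_state();print(s)
for n in("side","top"):
    cv2.imwrite(f"pics/{n}0.png",read_camera(n));print(n,camera_info(n))
E
```

```text
pics
{'time': 0.0, 'q': array([ 1.22150964,  0.41796737, -0.01029373,  1.61418188,  0.00470088,
        1.11069793, -0.05304216]), 'joint_vel': array([-9.98127713e-04,  2.62109655e-04,  5.91903660e-04, -1.42402280e-03,
        3.99434474e-05,  1.23064918e-03, -3.53254862e-04]), 'joint_torque': array([-5.03364881e-04, -8.64452219e+01,  6.78338651e-01, -4.34890544e+01,
        1.89961394e-02,  7.56071066e-03, -5.32550814e-06]), 'tool_pos': array([ 0.18925511, -0.59538185,  0.30326114]), 'orientation': array([-1.57089278e+00,  1.22714934e-03, -1.26305166e+00]), 'ft_force': array([0.09644387, 0.70057515, 0.2296947 ]), 'ft_torque': array([-0.00361736,  0.0182677 , -0.01913362]), 'opening': 0.9999124832745636}
side {'fx': 520.4391107190414, 'fy': 520.4391107190414, 'cx': 318.2303947601142, 'cy': 200.889648273733, 'k1': -0.0555553550352647, 'rvec': array([ 0.65450455, -2.65641235,  1.13385323]), 'tvec': array([0.43556241, 0.37091685, 0.89402468])}
top {'fx': 424.93973011517966, 'fy': 424.93973011517966, 'cx': 318.9449751301539, 'cy': 197.11211524883996, 'k1': -0.0379543381982896, 'rvec': array([ 2.1394335 , -2.17600638,  0.17070834]), 'tvec': array([-0.15993691,  0.60056887,  1.04678747])}
```

View pics/side0.png

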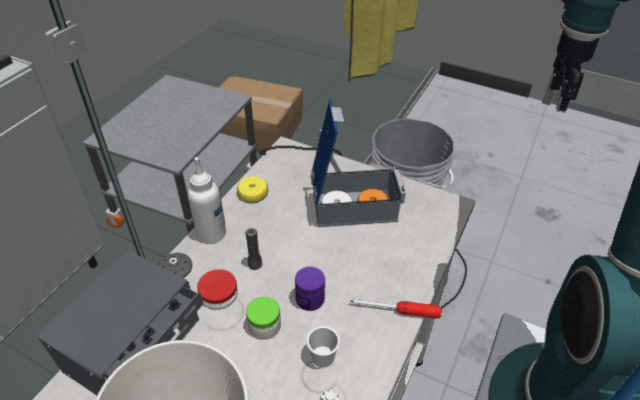

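View pics/top0.png

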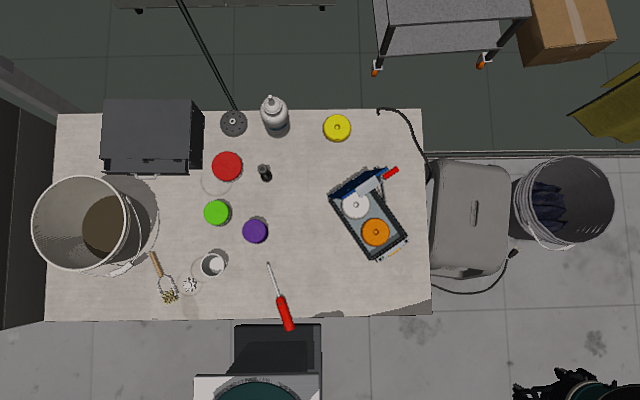

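The top view shows the open case around (370,225) with the red knob at about (391,173). In the side view the case is near (355,195) and the lid near (325,150). The bystanders are well to the left. I'll zoom in.

```bash
python3 - <<'E'
import cv2,numpy as np
t=cv2.resize(cv2.imread("pics/top0.png")[150:270,310:430],None,fx=5,fy=5,interpolation=cv2.INTER_CUBIC)
s=cv2.imread("pics/side0.png")[95:235,300:420]
s=cv2.resize(s,None,fx=4,fy=4,interpolation=cv2.INTER_CUBIC)
cv2.imwrite("pics/t1.png",t);cv2.imwrite("pics/s1.png",s)
E
```

```text
(no output)
```

View pics/t1.png

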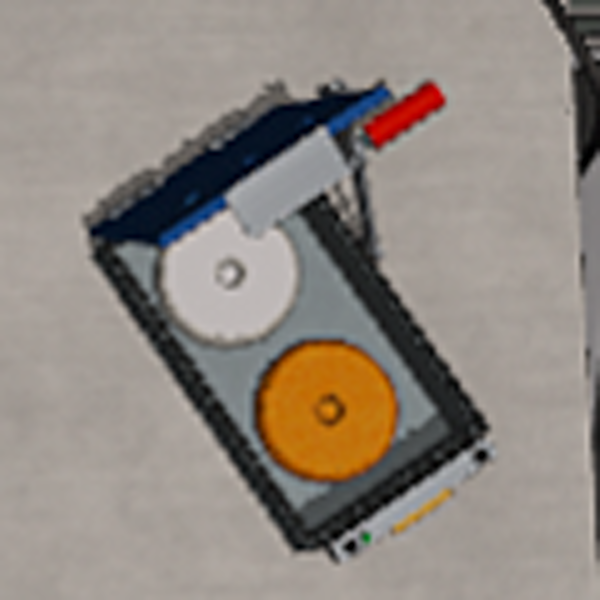

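View pics/s1.png

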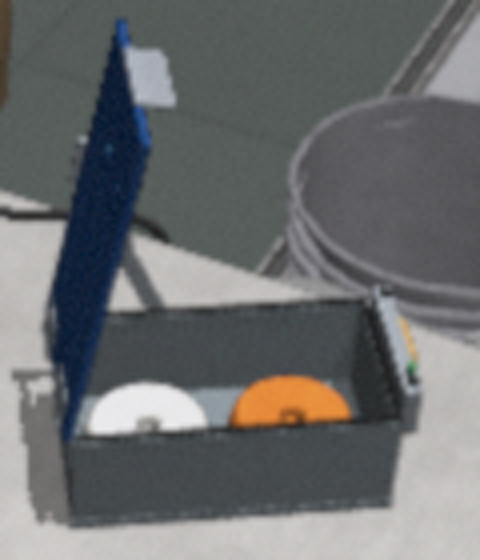

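```bash
cat > h.py <<'E'
import numpy as np, cv2
from scipy.optimize import least_squares
from scipy.spatial.transform import Rotation as Ro
from station import *
CI={n:camera_info(n) for n in("side","top")}
def proj(n,P):
    c=CI[n];X=Ro.from_rotvec(c['rvec']).apply(np.atleast_2d(P))+c['tvec']
    s=X[:,:2]/X[:,2:];r2=(s**2).sum(1,keepdims=True)
    return s*(1+c['k1']*r2)*[c['fx'],c['fy']]+[c['cx'],c['cy']]
def case2w(p,P):return Ro.from_euler('z',p[2]).apply(np.atleast_2d(P)*1.)+[p[0],p[1],0]
def knobc(phi,x=-.103):  # knob in case frame
    return np.array([x,-.015+.1015*np.cos(phi),.022+.1015*np.sin(phi)])
E
python3 - <<'E'
from h import *
t=np.array([[55,95,70],[-55,95,70],[55,-95,70]])/1e3; tp=np.array([[300,548],[490,432],[97,250]])/5+[309.6,149.6]
s=np.array([[55,95,70],[55,95,0],[55,-95,70],[55,-95,0]])/1e3; sp=np.array([[399,423],[388,507],[66,438],[72,523]])/4+[299.6,94.6]
K=np.array([[405,114]])/5+[309.6,149.6]
f=lambda p:np.r_[(proj("top",case2w(p,t))-tp).ravel(),(proj("side",case2w(p,s))-sp).ravel(),(proj("top",case2w(p,knobc(p[3])))-K).ravel()]
r=least_squares(f,[.6,-.3,.5,2.],x_scale=[.1,.1,.1,.1],loss='soft_l1');print(r.x,r.fun.round(1))
p=r.x;print("knob",case2w(p,knobc(p[3])))
np.save("case.npy",p)
E
```

```text
[ 0.54507593 -0.29046848  2.12792394  2.00249424] [ 1.1  1.  -0.3 -0.2 -0.5 -3.7  0.9  0.1  0.2  0.5  0.5  0.5 -1.2  0.7
  1.5 -1.1]
knob [[ 0.64831558 -0.34750581  0.11418805]]
```

```bash
cat >> h.py <<'E'
def Rtool(p,psi,lean):
    Rc=Ro.from_euler('z',p[2]).as_matrix()
    f=np.array([np.sin(lean),-np.cos(lean)*np.cos(psi),-np.cos(lean)*np.sin(psi)])
    x=np.array([0,-np.sin(psi),np.cos(psi)])
    return Ro.from_matrix(Rc@np.c_[x,f,np.cross(x,f)])
def tcp(p,kc,psi,lean=np.radians(15),depth=.057):
    R=Rtool(p,psi,lean);return case2w(p,kc)[0]-depth*R.as_matrix()[:,1],R
def row(pt,R):
    s=get_state();R0=Ro.from_euler('xyz',s['orientation'])
    print("rot",np.degrees((R0.inv()*R).as_rotvec()).round(1),"lin",(R0.inv().apply(pt-s['tool_pos'])*100).round(2))
E
python3 - <<'E'
from h import *
t=np.array([[55,95,70],[-55,95,70]])/1e3; tp=np.array([[300,548],[490,432]])/5+[309.6,149.6]
s=np.array([[55,95,70],[55,95,0],[55,-95,70],[55,-95,0]])/1e3; sp=np.array([[399,423],[388,507],[66,438],[72,523]])/4+[299.6,94.6]
K=np.array([[372,133],[437,97]])/5+[309.6,149.6]
k=lambda p:np.vstack([knobc(2.,-.082),knobc(2.,-.124)])
f=lambda p:np.r_[(proj("top",case2w(p,t))-tp).ravel(),(proj("side",case2w(p,s))-sp).ravel(),(proj("top",case2w(p,k(p)))-K).ravel()]
r=least_squares(f,[.545,-.29,2.13]);p=r.x;print(p,r.fun.round(1))
np.save("case.npy",p);print("knob",case2w(p,knobc(2.)))
print("pin",case2w(p,[-.103,-.015,.022]))
kc=knobc(2.)+[-.006,0,0]
for dx,dz in((-.10,.14),(0,.09)):
    row(*tcp(p,kc+[dx,0,dz],np.pi/2))
E
```

```text
[ 0.5448482  -0.28928792  2.13010845] [ 0.7  1.1 -0.7 -0.2  0.8  0.4  0.1  0.8  0.4  0.9 -1.3  1.1  0.5 -0.2
  1.7 -2.2]
knob [[ 0.64801719 -0.34622166  0.11429369]]
pin [[ 0.61221464 -0.36863376  0.022     ]]
rot [  10.5 -103.7   13.6] lin [ 1.85 -0.61 54.28]
rot [  10.5 -103.7   13.6] lin [-7.83  4.4  51.79]
```

```bash
python3 -m pendant '[{"rotation":[1,-10,1.3],"linear":[0.2,0,5.4],"jaw":1},{"rotation":[2,-20,2.6],"linear":[0.4,-0.1,10.8],"jaw":0.5},{"rotation":[3,-30,3.9],"linear":[0.6,-0.2,16.3],"jaw":0},{"rotation":[4,-40,5.2],"linear":[0.7,-0.3,21.7],"jaw":-0.2},{"rotation":[5,-50,6.5],"linear":[0.9,-0.3,27],"jaw":-0.4}]'
python3 - <<'E'
from h import *
p=np.load("case.npy");kc=knobc(2.)+[-.006,0,0]
row(*tcp(p,kc+[-.10,0,.14],np.pi/2))
print(get_state()['q'].round(2))
E
```

```text
time: 0.72
tool_pos: [0.4507, -0.5215, 0.3061]
orientation: [-1.446, 0.065, -0.379]
ft_force: [-0.4, -0.7, 0.0]
opening: 0.301
rot [  5.5 -53.4   7. ] lin [21.51  0.35 16.54]
[ 1.01  0.6  -0.27  1.34  0.06  1.32  0.38]
```

```bash
python3 -m pendant '[{"rotation":[1.1,-10.6,1.4],"linear":[4.3,0.1,3.3],"jaw":-0.4},{"rotation":[2.2,-21.2,2.8],"linear":[8.6,0.1,6.6],"jaw":-0.4},{"rotation":[3.3,-31.8,4.2],"linear":[12.9,0.2,9.9],"jaw":-0.4},{"rotation":[4.4,-42.5,5.6],"linear":[17.2,0.3,13.2],"jaw":-0.4},{"rotation":[5.5,-53.4,7],"linear":[21.5,0.3,16.5],"jaw":-0.4}]'
python3 - <<'E'
from h import *
p=np.load("case.npy");kc=knobc(2.)+[-.006,0,0]
row(*tcp(p,kc+[-.10,0,.14],np.pi/2))
row(*tcp(p,kc+[0,0,.06],np.pi/2))
print(get_state()['q'].round(2), get_state()['opening']*85)
E
```

```text
time: 1.35
tool_pos: [0.7081, -0.4503, 0.3094]
orientation: [-1.311, 0.004, 0.533]
ft_force: [-0.3, 0.5, 1.9]
opening: 0.3
rot [ 0.1 -1.5  0.2] lin [ 0.43 -0.01 -0.06]
rot [ 0.1 -1.5  0.2] lin [ 0.19 10.29  7.55]
[ 0.69  1.03 -0.43  0.6   0.22  1.78  0.97] 25.461725534657994
```

```bash
python3 -m pendant '[{"rotation":[0,-1,0],"linear":[0,2.5,2.5],"jaw":-0.4},{"rotation":[0,-1.5,0],"linear":[0.1,5,5],"jaw":-0.4},{"rotation":[0,-1.5,0.2],"linear":[0.2,8,7.5],"jaw":-0.4},{"rotation":[0,-1.5,0.2],"linear":[0.2,10.3,7.5],"jaw":-0.4},{"rotation":[0,-1.5,0.2],"linear":[0.2,10.3,7.5],"jaw":-0.4}]'
python3 - <<'E'
from h import *
p=np.load("case.npy");kc=knobc(2.)+[-.006,0,0]
t=read_camera("top")[150:270,310:430];s=read_camera("side")[80:220,290:410]
cv2.imwrite("pics/c2.png",np.hstack([cv2.resize(t,(480,480),interpolation=2),cv2.resize(s,(320,480)[::1] if 0 else (411,480),interpolation=2)])[:,:800])
row(*tcp(p,kc+[0,0,.06],np.pi/2));row(*tcp(p,kc,np.pi/2))
s=get_state();print(s['q'].round(2));R=Ro.from_euler('xyz',s['orientation']).as_matrix()
for d in(.054,.073):print(proj("top",s['tool_pos']+d*R[:,1]),proj("side",s['tool_pos']+d*R[:,1]))
print(proj("side",case2w(p,knobc(2.))))
E
```

```text
time: 1.98
tool_pos: [0.6586, -0.3638, 0.2275]
orientation: [-1.308, 0.002, 0.559]
ft_force: [0.2, -0.2, -0.4]
opening: 0.301
rot [ 0.1 -0.1 -0. ] lin [0.01 0.05 0.1 ]
rot [ 0.1 -0.1 -0. ] lin [ 0.02  5.85 -1.45]
[ 0.74  0.87 -0.47  1.11  0.21  1.45  0.9 ]
[[399.63683656 164.13534537]] [[327.44963018 121.61240562]]
[[396.30354383 166.95437665]] [[327.49342472 129.26376865]]
[[327.19249442 145.18241159]]
```

View pics/c2.png

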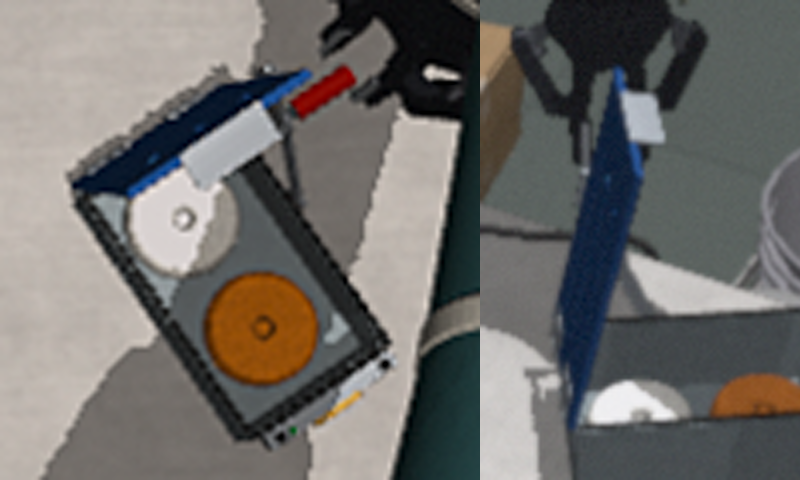

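```bash
python3 -m pendant '[{"rotation":[0,0,0],"linear":[-0.05,1.5,-0.4],"jaw":-0.4},{"rotation":[0,0,0],"linear":[-0.1,3,-0.7],"jaw":-0.4},{"rotation":[0,0,0],"linear":[-0.1,4.5,-1.1],"jaw":-0.4},{"rotation":[0,0,0],"linear":[-0.1,5.9,-1.4],"jaw":-0.4},{"rotation":[0,0,0],"linear":[-0.1,5.9,-1.4],"jaw":-0.4}]'
python3 - <<'E'
from h import *
p=np.load("case.npy")
t=read_camera("top")[140:240,350:450];s=read_camera("side")[80:180,280:380]
cv2.imwrite("pics/c3.png",np.hstack([cv2.resize(t,(400,400),interpolation=2),cv2.resize(s,(400,400),interpolation=2)]))
s=get_state();print(s['q'].round(2),s['ft_force'])
E
```

```text
time: 2.7
tool_pos: [0.6573, -0.3637, 0.1673]
orientation: [-1.309, 0.002, 0.558]
ft_force: [-0.3, 0.5, 0.2]
opening: 0.3
[ 0.74  0.92 -0.46  1.15  0.22  1.35  0.9 ] [ 0.26225106 -0.7710893  -0.60676501]
```

View pics/c3.png

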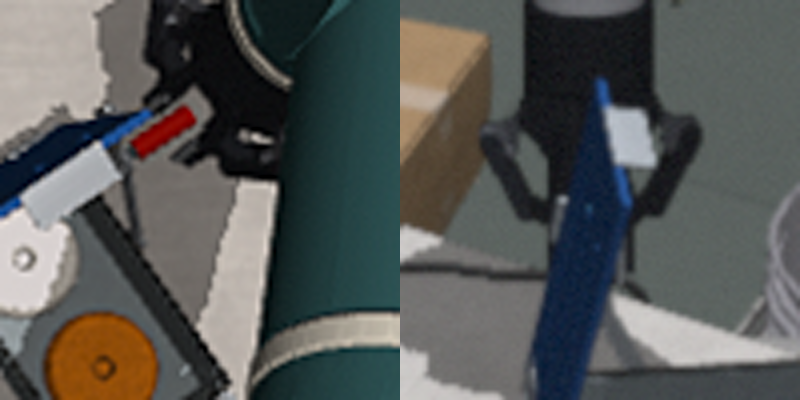

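The knob sits between the fingers and there's no contact force. I'll narrow the fork and start the lift.

```bash
python3 -m pendant '[{"rotation":[0,0,0],"linear":[0,0,0],"jaw":-0.56},{"rotation":[0,0,0],"linear":[0,0,0],"jaw":-0.56},{"rotation":[0,0,0],"linear":[0,0,0],"jaw":-0.56}]'
cat >> h.py <<'E'
def path(phis,k=.45,off=np.zeros(3)):
    p=np.load("case.npy")
    for ph in phis:
        print(ph,end=' ');row(*tcp(p,knobc(ph)+[-.006,0,0]+off,np.pi/2-(2-ph)*k))
def fc(ph):
    p=np.load("case.npy");s=get_state();F=Ro.from_euler('z',-p[2]).apply(s['ft_force'])
    c=Ro.from_euler('z',-p[2]).apply(s['tool_pos']+.057*Ro.from_euler('xyz',s['orientation']).as_matrix()[:,1]-[p[0],p[1],0])
    d=c[1:]-[-.015,.022]
    print("Fcase",F.round(1),"Ft(dec phi)",(F[1]*np.sin(ph)-F[2]*np.cos(ph)).round(1),"Frad",(F[1]*np.cos(ph)+F[2]*np.sin(ph)).round(1),"grasp",c.round(4),"r",np.hypot(*d).round(4),"phi",np.arctan2(d[1],d[0]).round(3))
E
python3 - <<'E'
from h import *
fc(2.);path([2.,1.96,1.92,1.88,1.84,1.8])
E
```

```text
time: 3.18
tool_pos: [0.658, -0.364, 0.1695]
orientation: [-1.312, 0.0, 0.558]
ft_force: [-0.5, 0.4, 0.1]
opening: 0.218
Fcase [0.6 0.2 0.1] Ft(dec phi) 0.2 Frad -0.0 grasp [-0.1087 -0.0563  0.1144] r 0.1012 phi 1.991
2.0 rot [ 0.2 -0.1  0. ] lin [ 0.1  -0.   -0.04]
1.96 rot [ 0.2 -0.3 -1. ] lin [-0.37 -0.16 -0.  ]
1.92 rot [ 0.2 -0.6 -2. ] lin [-0.85 -0.3   0.03]
1.88 rot [ 0.2 -0.9 -3. ] lin [-1.34 -0.42  0.06]
1.84 rot [ 0.2 -1.1 -4. ] lin [-1.82 -0.52  0.09]
1.8 rot [ 0.2 -1.4 -5. ] lin [-2.32 -0.61  0.12]
```

```bash
python3 -m pendant '[{"rotation":[0,0,-0.5],"linear":[-0.15,-0.08,0],"jaw":-0.56},{"rotation":[0,0,-1],"linear":[-0.37,-0.16,0],"jaw":-0.56},{"rotation":[0,-0.2,-1.5],"linear":[-0.5,-0.22,0],"jaw":-0.56}]'
python3 - <<'E'
from h import *
fc(1.95);path([1.92,1.88,1.84,1.8])
E
```

```text
time: 3.55
tool_pos: [0.6539, -0.3673, 0.1717]
orientation: [-1.312, -0.027, 0.555]
ft_force: [1.1, 0.6, 1.0]
opening: 0.222
Fcase [-0.1 -1.2  1. ] Ft(dec phi) -0.8 Frad 1.4 grasp [-0.1094 -0.0526  0.1167] r 0.1018 phi 1.949
1.92 rot [ 0.2 -0.4 -0.5] lin [-0.33 -0.07  0.04]
1.88 rot [ 0.2 -0.7 -1.4] lin [-0.81 -0.2   0.07]
1.84 rot [ 0.2 -0.9 -2.4] lin [-1.29 -0.32  0.1 ]
1.8 rot [ 0.2 -1.2 -3.4] lin [-1.78 -0.42  0.12]
```

```bash
python3 -m pendant '[{"rotation":[0,-0.2,-0.5],"linear":[-0.2,-0.05,0],"jaw":-0.56},{"rotation":[0,-0.4,-1],"linear":[-0.4,-0.1,0],"jaw":-0.56},{"rotation":[0,-0.5,-1.4],"linear":[-0.6,-0.15,0.03],"jaw":-0.56}]'
python3 - <<'E'
from h import *
fc(1.9);path([1.84,1.8,1.76,1.72])
E
```

```text
time: 3.92
tool_pos: [0.6486, -0.3708, 0.1731]
orientation: [-1.312, -0.053, 0.557]
ft_force: [0.3, -0.3, 0.2]
opening: 0.221
Fcase [-0.4 -0.1  0.2] Ft(dec phi) -0.0 Frad 0.2 grasp [-0.1095 -0.0477  0.1181] r 0.1015 phi 1.898
1.84 rot [ 0.2 -0.4 -1. ] lin [-0.66 -0.18  0.08]
1.8 rot [ 0.2 -0.7 -2. ] lin [-1.14 -0.3   0.11]
1.76 rot [ 0.2 -1.  -3. ] lin [-1.64 -0.4   0.14]
1.72 rot [ 0.2 -1.2 -4. ] lin [-2.13 -0.48  0.16]
```

```bash
python3 -m pendant '[{"rotation":[0,-0.2,-0.5],"linear":[-0.3,-0.08,0],"jaw":-0.56},{"rotation":[0,-0.4,-1],"linear":[-0.6,-0.16,0.05],"jaw":-0.56},{"rotation":[0,-0.6,-1.5],"linear":[-0.9,-0.24,0.08],"jaw":-0.56},{"rotation":[0,-0.7,-2],"linear":[-1.14,-0.3,0.1],"jaw":-0.56}]'
python3 - <<'E'
from h import *
fc(1.8);path([1.76,1.72,1.68,1.64])
t=read_camera("top")[140:260,330:450];s=read_camera("side")[80:200,270:390]
cv2.imwrite("pics/c4.png",np.hstack([cv2.resize(t,(400,400),interpolation=2),cv2.resize(s,(400,400),interpolation=2)]))
E
```

```text
time: 4.42
tool_pos: [0.6385, -0.3769, 0.1757]
orientation: [-1.312, -0.09, 0.559]
ft_force: [1.2, -0.5, 0.0]
opening: 0.22
Fcase [-1.  -0.8  0. ] Ft(dec phi) -0.7 Frad 0.2 grasp [-0.1094 -0.0379  0.1208] r 0.1014 phi 1.798
1.76 rot [ 0.2 -0.3 -1. ] lin [-0.47 -0.1   0.05]
1.72 rot [ 0.2 -0.5 -2. ] lin [-0.96 -0.2   0.08]
1.68 rot [ 0.2 -0.8 -3. ] lin [-1.45 -0.28  0.1 ]
1.64 rot [ 0.2 -1.  -4. ] lin [-1.95 -0.35  0.11]
```

View pics/c4.png

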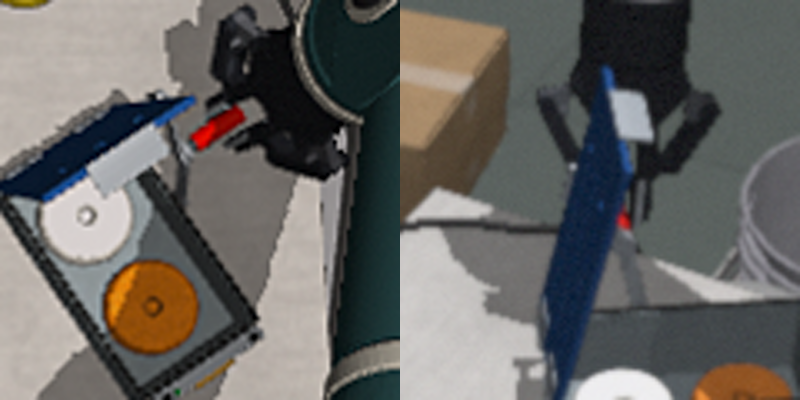

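The knob is held in the fork and has moved past centre, and the lid is still up. I'll carry on along the arc.

```bash
python3 -m pendant '[{"rotation":[0,-0.2,-0.8],"linear":[-0.37,-0.08,0.03],"jaw":-0.56},{"rotation":[0,-0.4,-1.6],"linear":[-0.75,-0.16,0.06],"jaw":-0.56},{"rotation":[0,-0.6,-2.4],"linear":[-1.15,-0.23,0.08],"jaw":-0.56},{"rotation":[0,-0.8,-3.2],"linear":[-1.55,-0.29,0.1],"jaw":-0.56},{"rotation":[0,-1,-4],"linear":[-1.95,-0.35,0.11],"jaw":-0.56}]'
python3 - <<'E'
from h import *
fc(1.64);path([1.56,1.48])
E
```

```text
time: 5.15
tool_pos: [0.6212, -0.3877, 0.1776]
orientation: [-1.312, -0.163, 0.558]
ft_force: [1.0, -0.0, 0.4]
opening: 0.221
Fcase [-0.5 -0.8  0.4] Ft(dec phi) -0.8 Frad 0.4 grasp [-0.1094 -0.0214  0.1232] r 0.1015 phi 1.634
1.56 rot [ 0.2 -0.6 -1.9] lin [-0.93 -0.13  0.05]
1.48 rot [ 0.2 -1.1 -3.9] lin [-1.93 -0.21  0.07]
```

```bash
python3 -m pendant '[{"rotation":[0,-0.2,-0.8],"linear":[-0.37,-0.06,0.02],"jaw":-0.56},{"rotation":[0,-0.4,-1.6],"linear":[-0.75,-0.11,0.04],"jaw":-0.56},{"rotation":[0,-0.6,-2.4],"linear":[-1.15,-0.15,0.05],"jaw":-0.56},{"rotation":[0,-0.9,-3.2],"linear":[-1.55,-0.18,0.06],"jaw":-0.56},{"rotation":[0,-1.1,-4],"linear":[-1.93,-0.21,0.07],"jaw":-0.56}]'
python3 - <<'E'
from h import *
fc(1.48);path([1.4,1.32])
E
```

```text
time: 5.78
tool_pos: [0.6044, -0.3981, 0.1766]
orientation: [-1.312, -0.236, 0.558]
ft_force: [0.9, 0.5, 0.1]
opening: 0.222
Fcase [-0.1 -1.1  0.1] Ft(dec phi) -1.1 Frad -0.0 grasp [-0.1092 -0.0056  0.1231] r 0.1015 phi 1.478
1.4 rot [ 0.2 -0.5 -1.9] lin [-0.98 -0.07  0.02]
1.32 rot [ 0.2 -1.1 -3.9] lin [-1.99 -0.08  0.02]
```

```bash
python3 -m pendant '[{"rotation":[0,-0.2,-0.8],"linear":[-0.4,-0.03,0.01],"jaw":-0.56},{"rotation":[0,-0.4,-1.6],"linear":[-0.8,-0.05,0.02],"jaw":-0.56},{"rotation":[0,-0.6,-2.4],"linear":[-1.2,-0.07,0.02],"jaw":-0.56},{"rotation":[0,-0.9,-3.2],"linear":[-1.6,-0.08,0.02],"jaw":-0.56},{"rotation":[0,-1.1,-4],"linear":[-1.99,-0.08,0.02],"jaw":-0.56}]'
python3 - <<'E'
from h import *
fc(1.32);path([1.24,1.16])
E
```

```text
time: 6.4
tool_pos: [0.5876, -0.4085, 0.1727]
orientation: [-1.312, -0.309, 0.559]
ft_force: [0.4, -0.4, 0.3]
opening: 0.219
Fcase [-0.5 -0.1  0.3] Ft(dec phi) -0.2 Frad 0.3 grasp [-0.1092  0.0103  0.1202] r 0.1014 phi 1.319
1.24 rot [ 0.2 -0.5 -1.8] lin [-0.98 -0.01  0.  ]
1.16 rot [ 0.2 -1.  -3.8] lin [-1.99  0.04 -0.01]
```

```bash
python3 -m pendant '[{"rotation":[0,-0.2,-0.8],"linear":[-0.4,0,0],"jaw":-0.56},{"rotation":[0,-0.4,-1.6],"linear":[-0.8,0,0],"jaw":-0.56},{"rotation":[0,-0.6,-2.4],"linear":[-1.2,0.01,0],"jaw":-0.56},{"rotation":[0,-0.8,-3.2],"linear":[-1.6,0.02,-0.01],"jaw":-0.56},{"rotation":[0,-1,-4],"linear":[-1.99,0.04,-0.01],"jaw":-0.56}]'
python3 - <<'E'
from h import *
fc(1.16);path([1.08,1.0])
E
```

```text
time: 7.02
tool_pos: [0.5714, -0.4187, 0.1662]
orientation: [-1.312, -0.382, 0.558]
ft_force: [-0.7, -0.7, -0.7]
opening: 0.221
Fcase [-0.2  1.  -0.7] Ft(dec phi) 1.2 Frad -0.3 grasp [-0.1092  0.0256  0.115 ] r 0.1015 phi 1.159
1.08 rot [ 0.2 -0.5 -1.7] lin [-0.98  0.06 -0.01]
1.0 rot [ 0.2 -1.1 -3.7] lin [-1.98  0.19 -0.05]
```

Now the lid weighs on the lower finger (Ft is positive). I'll continue at the same pace or slower.

```bash
python3 -m pendant '[{"rotation":[0,-0.2,-0.7],"linear":[-0.4,0.02,0],"jaw":-0.56},{"rotation":[0,-0.4,-1.5],"linear":[-0.8,0.04,-0.01],"jaw":-0.56},{"rotation":[0,-0.6,-2.2],"linear":[-1.2,0.08,-0.02],"jaw":-0.56},{"rotation":[0,-0.8,-3],"linear":[-1.6,0.13,-0.03],"jaw":-0.56},{"rotation":[0,-1,-3.7],"linear":[-1.98,0.19,-0.05],"jaw":-0.56}]'
python3 - <<'E'
from h import *
fc(1.0);path([.92,.84])
print(get_state()['q'].round(2))
E
```

```text
time: 7.65
tool_pos: [0.5562, -0.4282, 0.1568]
orientation: [-1.312, -0.45, 0.558]
ft_force: [-0.6, -1.9, -0.9]
opening: 0.215
Fcase [-1.3  1.6 -0.9] Ft(dec phi) 1.8 Frad 0.1 grasp [-0.1092  0.0401  0.1072] r 0.1014 phi 0.996
0.92 rot [ 0.2 -0.6 -2. ] lin [-0.96  0.13 -0.03]
0.84 rot [ 0.2 -1.1 -4. ] lin [-1.95  0.32 -0.08]
[ 1.17  0.89 -0.67  1.41  0.    1.08  1.3 ]
```

```bash
python3 -m pendant '[{"rotation":[0,-0.2,-0.8],"linear":[-0.39,0.04,-0.01],"jaw":-0.56},{"rotation":[0,-0.4,-1.6],"linear":[-0.77,0.1,-0.02],"jaw":-0.56},{"rotation":[0,-0.7,-2.4],"linear":[-1.16,0.16,-0.04],"jaw":-0.56},{"rotation":[0,-0.9,-3.2],"linear":[-1.55,0.23,-0.06],"jaw":-0.56},{"rotation":[0,-1.1,-4],"linear":[-1.95,0.32,-0.08],"jaw":-0.56}]'
python3 - <<'E'
from h import *
fc(.84);path([.77,.7])
E
```

```text
time: 8.28
tool_pos: [0.5423, -0.4369, 0.1451]
orientation: [-1.313, -0.523, 0.559]
ft_force: [-0.7, -1.7, -0.9]
opening: 0.219
Fcase [-1.1  1.5 -0.9] Ft(dec phi) 1.7 Frad 0.3 grasp [-0.1092  0.053   0.0974] r 0.1015 phi 0.837
0.77 rot [ 0.2 -0.5 -1.7] lin [-0.83  0.17 -0.04]
0.7 rot [ 0.2 -0.9 -3.4] lin [-1.68  0.39 -0.1 ]
```

```bash
python3 -m pendant '[{"rotation":[0,-0.2,-0.7],"linear":[-0.33,0.06,-0.02],"jaw":-0.56},{"rotation":[0,-0.4,-1.4],"linear":[-0.67,0.13,-0.03],"jaw":-0.56},{"rotation":[0,-0.6,-2.1],"linear":[-1,0.21,-0.05],"jaw":-0.56},{"rotation":[0,-0.8,-2.8],"linear":[-1.34,0.3,-0.07],"jaw":-0.56},{"rotation":[0,-0.9,-3.4],"linear":[-1.68,0.39,-0.1],"jaw":-0.56}]'
python3 - <<'E'
from h import *
fc(.7);path([.64,.58])
t=read_camera("top")[140:260,330:450];s=read_camera("side")[80:200,290:410]
cv2.imwrite("pics/c5.png",np.hstack([cv2.resize(t,(400,400),interpolation=2),cv2.resize(s,(400,400),interpolation=2)]))
E
```

```text
time: 8.9
tool_pos: [0.5315, -0.4436, 0.1331]
orientation: [-1.313, -0.586, 0.559]
ft_force: [-0.4, -1.5, -0.6]
opening: 0.222
Fcase [-1.1  1.1 -0.6] Ft(dec phi) 1.2 Frad 0.5 grasp [-0.1092  0.0627  0.0871] r 0.1014 phi 0.697
0.64 rot [ 0.2 -0.4 -1.5] lin [-0.7   0.18 -0.04]
0.58 rot [ 0.2 -0.8 -3. ] lin [-1.42  0.4  -0.1 ]
```

View pics/c5.png

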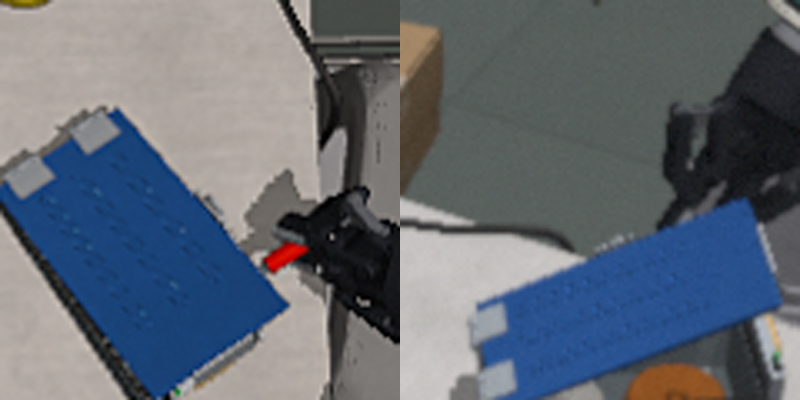

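Lid at roughly 0.45 rad and the knob is still in the fork. I'll go slower from here.

```bash
python3 -m pendant '[{"rotation":[0,-0.2,-0.6],"linear":[-0.28,0.06,-0.02],"jaw":-0.56},{"rotation":[0,-0.3,-1.2],"linear":[-0.56,0.13,-0.03],"jaw":-0.56},{"rotation":[0,-0.5,-1.8],"linear":[-0.84,0.22,-0.05],"jaw":-0.56},{"rotation":[0,-0.6,-2.4],"linear":[-1.13,0.31,-0.08],"jaw":-0.56},{"rotation":[0,-0.8,-3],"linear":[-1.42,0.4,-0.1],"jaw":-0.56}]'
python3 - <<'E'
from h import *
fc(.58);path([.54,.5])
E
```

```text
time: 9.62
tool_pos: [0.5228, -0.4491, 0.1212]
orientation: [-1.312, -0.64, 0.558]
ft_force: [-0.7, -4.2, -1.6]
opening: 0.218
Fcase [-3.2  2.8 -1.6] Ft(dec phi) 2.9 Frad 1.5 grasp [-0.1092  0.0706  0.077 ] r 0.1017 phi 0.571
0.54 rot [ 0.2 -0.3 -0.9] lin [-0.38  0.14 -0.04]
0.5 rot [ 0.2 -0.6 -1.9] lin [-0.85  0.3  -0.08]
```

```bash
python3 -m pendant '[{"rotation":[0,-0.1,-0.5],"linear":[-0.2,0.07,-0.02],"jaw":-0.56},{"rotation":[0,-0.2,-1],"linear":[-0.42,0.15,-0.06],"jaw":-0.56},{"rotation":[0,-0.4,-1.4],"linear":[-0.63,0.22,-0.09],"jaw":-0.56},{"rotation":[0,-0.6,-1.9],"linear":[-0.85,0.3,-0.12],"jaw":-0.56}]'
python3 - <<'E'
from h import *
fc(.5);path([.47,.44,.42])
E
```

```text
time: 10.12
tool_pos: [0.5188, -0.4519, 0.1134]
orientation: [-1.313, -0.675, 0.561]
ft_force: [-1.2, -2.2, -1.5]
opening: 0.219
Fcase [-1.2  2.2 -1.5] Ft(dec phi) 2.4 Frad 1.2 grasp [-0.1094  0.0739  0.0703] r 0.1012 phi 0.498
0.47 rot [ 0.2 -0.1 -0.8] lin [-0.35  0.09 -0.  ]
0.44 rot [ 0.2 -0.3 -1.5] lin [-0.7   0.22 -0.04]
0.42 rot [ 0.2 -0.5 -2. ] lin [-0.93  0.31 -0.06]
```

```bash
python3 -m pendant '[{"rotation":[0,0,-0.4],"linear":[-0.17,0.05,0],"jaw":-0.56},{"rotation":[0,-0.1,-0.8],"linear":[-0.35,0.1,0],"jaw":-0.56},{"rotation":[0,-0.2,-1.1],"linear":[-0.52,0.16,-0.02],"jaw":-0.56},{"rotation":[0,-0.3,-1.5],"linear":[-0.7,0.22,-0.04],"jaw":-0.56}]'
python3 - <<'E'
from h import *
fc(.44);path([.42,.40,.38])
E
```

```text
time: 10.62
tool_pos: [0.5153, -0.4538, 0.1073]
orientation: [-1.312, -0.702, 0.559]
ft_force: [0.4, -0.1, -0.5]
opening: 0.221
Fcase [-0.3 -0.2 -0.5] Ft(dec phi) 0.3 Frad -0.4 grasp [-0.1092  0.0767  0.0653] r 0.1014 phi 0.441
0.42 rot [ 0.2 -0.2 -0.5] lin [-0.24  0.09 -0.02]
0.4 rot [ 0.2 -0.3 -1. ] lin [-0.47  0.17 -0.04]
0.38 rot [ 0.2 -0.4 -1.5] lin [-0.7   0.27 -0.07]
```

The load has gone, so the lid may have landed. I'll look.

```bash
python3 - <<'E'
from h import *
t=read_camera("top")[160:280,330:450];s=read_camera("side")[120:220,310:410]
cv2.imwrite("pics/c6.png",np.hstack([cv2.resize(t,(300,300),interpolation=2),cv2.resize(s,(500,500),interpolation=2)[:300] if 0 else cv2.resize(s,(300,300),interpolation=2)]))
cv2.imwrite("pics/c6.png",np.hstack([cv2.resize(t,(400,400),interpolation=2),cv2.resize(s,(400,400),interpolation=2)]))
# lid free corner (+x) predictions by angle
p=np.load("case.npy")
for a in(0.,.05,.1,.15,.2,.3):
    c=np.array([.057,-.095+.206*np.cos(a)-.006*np.sin(a),.072+.206*np.sin(a)+.006*np.cos(a)])
    d=c*[-1,1,1]
    print(a,((proj("side",case2w(p,c))-[310,120])*4+[400,0]).round(0),((proj("side",case2w(p,d))-[310,120])*4+[400,0]).round(0))
E
```

```text
0.0 [[791. 314.]] [[753. 184.]]
0.05 [[792. 301.]] [[754. 171.]]
0.1 [[793. 287.]] [[754. 157.]]
0.15 [[792. 274.]] [[753. 144.]]
0.2 [[791. 261.]] [[752. 131.]]
0.3 [[785. 234.]] [[746. 105.]]
```

View pics/c6.png

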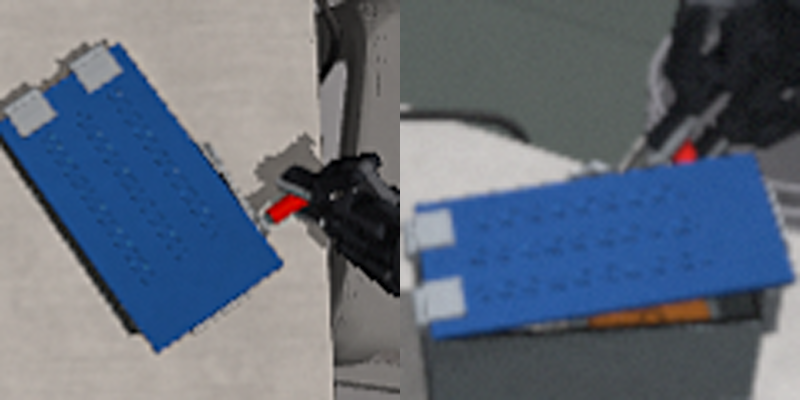

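The lid corner at (793,281) gives about 0.115 rad, which is within the resting range. I'll go 1.5 mm further within the fork's play to confirm the load stays off.

```bash
python3 -m pendant '[{"rotation":[0,0,-0.2],"linear":[-0.08,0.03,0],"jaw":-0.56},{"rotation":[0,0,-0.4],"linear":[-0.16,0.06,0],"jaw":-0.56},{"rotation":[0,0,-0.4],"linear":[-0.16,0.06,0],"jaw":-0.56}]'
python3 - <<'E'
from h import *
fc(.42)
E
```

```text
time: 11.1
tool_pos: [0.5144, -0.4539, 0.1057]
orientation: [-1.309, -0.709, 0.555]
ft_force: [-0.1, -0.5, -0.3]
opening: 0.217
Fcase [-0.4  0.3 -0.3] Ft(dec phi) 0.4 Frad 0.2 grasp [-0.1088  0.0772  0.0639] r 0.1013 phi 0.426
```

Landed. I'll open the jaws slightly and withdraw along the fingers.

```bash
python3 -m pendant '[{"rotation":[0,0,0],"linear":[0,0,0],"jaw":-0.4},{"rotation":[0,0,0],"linear":[0,-0.5,0],"jaw":-0.4},{"rotation":[0,0,0],"linear":[0,-2,0],"jaw":-0.4},{"rotation":[0,0,0],"linear":[0,-5,0],"jaw":-0.4},{"rotation":[0,0,0],"linear":[0,-9,0],"jaw":-0.6}]'
python3 - <<'E'
from h import *
p=np.load("case.npy");fc(.42);a=.115
lp=np.array([0,-.095+.17*np.cos(a)-.006*np.sin(a),.072+.17*np.sin(a)+.006*np.cos(a)]);print(lp)
R=Rtool(p,np.pi/2,0)
for dx,dz in((-.1,.14),(0,.08),(0,.03)):
    row(case2w(p,lp+[dx,0,dz])[0]-.073*R.as_matrix()[:,1],R)
E
```

```text
time: 11.72
tool_pos: [0.4779, -0.5042, 0.1728]
orientation: [-1.309, -0.709, 0.556]
ft_force: [0.1, -0.9, 0.9]
opening: 0.2
Fcase [-0.8  0.4  0.9] Ft(dec phi) -0.7 Frad 0.7 grasp [-0.132   0.1349  0.131 ] r 0.1853 phi 0.629
[0.         0.07318863 0.09746731]
rot [-14.3   5.1  40.4] lin [16.36 -2.74  5.6 ]
rot [-14.3   5.1  40.4] lin [12.42  4.22 14.08]
rot [-14.3   5.1  40.4] lin [ 9.17  7.89 13.1 ]
```

```bash
python3 -m pendant '[{"rotation":[-2.9,1,8],"linear":[3.3,-2,1],"jaw":-0.8},{"rotation":[-5.7,2,16],"linear":[7,-3,2.5],"jaw":-1},{"rotation":[-8.6,3,24],"linear":[11,-3,4],"jaw":-1},{"rotation":[-11.4,4,32],"linear":[14,-2.8,5],"jaw":-1},{"rotation":[-14.3,5.1,40.4],"linear":[16.4,-2.7,5.6],"jaw":-1}]'
python3 - <<'E'
from h import *
p=np.load("case.npy")
lp=np.array([0,.073,.0975]);R=Rtool(p,np.pi/2,0)
for dz in(.08,.03,.015):row(case2w(p,lp+[0,0,dz])[0]-.073*R.as_matrix()[:,1],R)
E
```

```text
time: 12.35
tool_pos: [0.5365, -0.4121, 0.3134]
orientation: [-1.576, 0.003, 0.558]
ft_force: [-0.0, -0.3, -0.7]
opening: -0.002
rot [ 0.3 -0.1 -0.2] lin [-0.07  6.24 10.  ]
rot [ 0.3 -0.1 -0.2] lin [-0.05 11.24 10.02]
rot [ 0.3 -0.1 -0.2] lin [-0.05 12.74 10.03]
```

```bash
python3 -m pendant '[{"rotation":[0,0,0],"linear":[0,1,4],"jaw":-1},{"rotation":[0,0,0],"linear":[0,3,8],"jaw":-1},{"rotation":[0,0,0],"linear":[0,6,10],"jaw":-1},{"rotation":[0,0,0],"linear":[0,9.5,10],"jaw":-1},{"rotation":[0,0,0],"linear":[0,11.2,10],"jaw":-1}]'
python3 - <<'E'
from h import *
p=np.load("case.npy")
lp=np.array([0,.073,.0975]);R=Rtool(p,np.pi/2,0)
for dz in(.015,0,):row(case2w(p,lp+[0,0,dz])[0]-.073*R.as_matrix()[:,1],R)
print(get_state()['ft_force'])
E
```

```text
time: 12.98
tool_pos: [0.483, -0.3282, 0.2003]
orientation: [-1.575, 0.004, 0.557]
ft_force: [-0.3, -1.1, 1.4]
opening: -0.001
rot [ 0.2 -0.1 -0.2] lin [0.01 1.48 0.03]
rot [ 0.2 -0.1 -0.2] lin [0.02 2.98 0.03]
[-0.29037881 -1.1269068   1.40213302]
```

```bash
python3 -m pendant '[{"rotation":[0,0,0],"linear":[0,0.8,0],"jaw":-1},{"rotation":[0,0,0],"linear":[0,1.5,0],"jaw":-1},{"rotation":[0,0,0],"linear":[0,1.9,0],"jaw":-1},{"rotation":[0,0,0],"linear":[0,2.2,0],"jaw":-1},{"rotation":[0,0,0],"linear":[0,2.4,0],"jaw":-1}]'
```

```text
time: 13.6
tool_pos: [0.4831, -0.3284, 0.1765]
orientation: [-1.575, 0.004, 0.557]
ft_force: [-0.6, 0.1, 0.3]
opening: -0.001
```

```bash
python3 -m pendant '[{"rotation":[0,0,0],"linear":[0,0.1,0],"jaw":-1},{"rotation":[0,0,0],"linear":[0,0.2,0],"jaw":-1},{"rotation":[0,0,0],"linear":[0,0.3,0],"jaw":-1}]'
```

```text
time: 13.98
tool_pos: [0.4832, -0.3284, 0.1735]
orientation: [-1.576, 0.004, 0.557]
ft_force: [-0.3, 1.1, -0.1]
opening: -0.002
```

Tip at z ≈ 0.1005, no contact yet.

```bash
python3 -m pendant '[{"rotation":[0,0,0],"linear":[0,0.1,0],"jaw":-1},{"rotation":[0,0,0],"linear":[0,0.2,0],"jaw":-1},{"rotation":[0,0,0],"linear":[0,0.3,0],"jaw":-1}]'
```

```text
time: 14.35
tool_pos: [0.4831, -0.3286, 0.171]
orientation: [-1.576, 0.004, 0.557]
ft_force: [-5.2, 0.3, 8.4]
opening: -0.0
```

```bash
python3 -m pendant '[{"rotation":[0,0,0],"linear":[0,0.1,0],"jaw":-1},{"rotation":[0,0,0],"linear":[0,0.15,0],"jaw":-1}]'
```

```text
time: 14.6
tool_pos: [0.4829, -0.3287, 0.1697]
orientation: [-1.576, 0.005, 0.557]
ft_force: [-3.3, -0.2, 5.3]
opening: -0.003
```

```bash
python3 -m pendant '[{"rotation":[0,0,0],"linear":[0,0.08,0],"jaw":-1},{"rotation":[0,0,0],"linear":[0,0.16,0],"jaw":-1}]'
```

```text
time: 14.85
tool_pos: [0.4828, -0.3288, 0.168]
orientation: [-1.576, 0.005, 0.557]
ft_force: [-0.8, 1.0, 2.0]
opening: 0.003
```

```bash
python3 -m pendant '[{"rotation":[0,0,0],"linear":[0,0.08,0],"jaw":-1},{"rotation":[0,0,0],"linear":[0,0.16,0],"jaw":-1}]'
```

```text
time: 15.1
tool_pos: [0.483, -0.3287, 0.1663]
orientation: [-1.576, 0.005, 0.557]
ft_force: [-0.4, 0.1, -0.5]
opening: 0.001
```

```bash
python3 -m pendant '[{"rotation":[0,0,0],"linear":[0,0.08,0],"jaw":-1},{"rotation":[0,0,0],"linear":[0,0.16,0],"jaw":-1}]'
```

```text
time: 15.35
tool_pos: [0.483, -0.3288, 0.1647]
orientation: [-1.576, 0.004, 0.557]
ft_force: [-1.1, 1.3, 7.2]
opening: -0.001
```

```bash
python3 -m pendant '[{"rotation":[0,0,0],"linear":[0,0.06,0],"jaw":-1},{"rotation":[0,0,0],"linear":[0,0.1,0],"jaw":-1}]'
```

```text
time: 15.6
tool_pos: [0.4831, -0.3288, 0.1644]
orientation: [-1.576, 0.005, 0.557]
ft_force: [-6.9, 3.3, 18.3]
opening: 0.002
```

It's firmly on the bumpers. Back off straight up.

```bash
python3 -m pendant '[{"rotation":[0,0,0],"linear":[0,-0.3,0],"jaw":-1},{"rotation":[0,0,0],"linear":[0,-2,0],"jaw":-1},{"rotation":[0,0,0],"linear":[0,-6,0],"jaw":-1},{"rotation":[0,0,0],"linear":[0,-12,-3],"jaw":-1},{"rotation":[0,0,0],"linear":[0,-12,-9],"jaw":-1}]'
python3 -m pendant '[{"rotation":[0,0,0],"linear":[0,-2,-5],"jaw":-1},{"rotation":[0,0,0],"linear":[0,-4,-10],"jaw":-1},{"rotation":[0,0,0],"linear":[0,-4,-10],"jaw":-1}]'
python3 - <<'E'
from h import *
t=read_camera("top")[140:290,200:425];s=read_camera("side")[120:220,310:410]
cv2.imwrite("pics/c7.png",np.hstack([cv2.resize(t,(400,267),interpolation=2) if 0 else cv2.copyMakeBorder(cv2.resize(t,(400,267),interpolation=2),0,133,0,0,0),cv2.resize(s,(400,400),interpolation=2)]))
E
```

```text
time: 16.23
tool_pos: [0.5326, -0.4044, 0.2919]
orientation: [-1.584, 0.002, 0.559]
ft_force: [1.1, -1.2, 0.2]
opening: 0.0
time: 16.6
tool_pos: [0.5862, -0.4913, 0.3348]
orientation: [-1.586, 0.0, 0.557]
ft_force: [0.8, 0.9, -1.3]
opening: 0.002
```

View pics/c7.png

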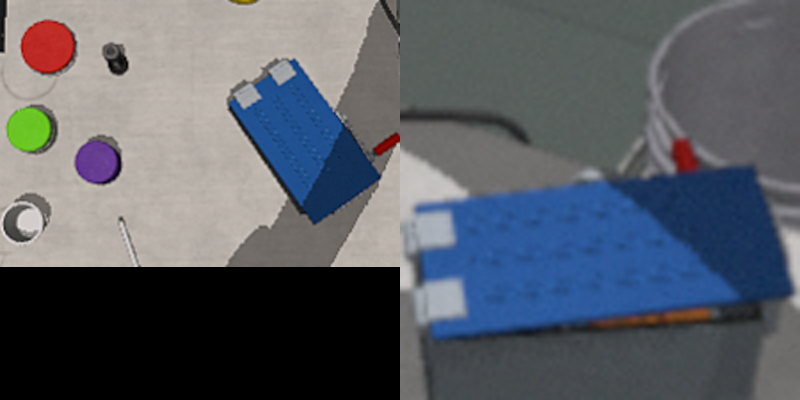

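The lid corner dropped from row 281 to 294 (0.048 rad), matching the 0.047 shut step, and stayed there after release. The bystanders haven't moved. Handing in.

```bash
python3 -c "
from station import *
print(sign_off(), get_state()['ft_force'])"
```

```text
the job is handed in; nothing more can be done
the job is handed in; nothing more can be done
```

The case is shut and the job is handed in, at about 17 s on the robot's clock. No verdict came back.

**What I did:** I held the knob loosely between the fingers as a fork, lifted the knee past centre with the lid still up, and followed the knob's arc down. Wrist forces read no more than about 5 N. The lid landed on its catch at about 0.115 rad, where the load vanished. I then released the knob and pressed at lid_press.

**Last checks:**
- **Catch:** it gave way at about 8 N, then the force fell to zero, and the tool met the bumpers about 7 mm lower.
- **Lid position:** after I let go, the camera showed the lid about 0.048 rad below where it had rested. That matches the expected 0.047, and it stayed there.
- **Bystanders and arm:** the jars, tin and torch look unmoved by eye in the last picture, and the arm is clear of everything.

**Close or unconfirmed:**
- **Press force:** the last press read 18.3 N vertically, about 20 N in total with the sideways part. That is at the 20 N limit and above the gentle press intended, and I backed off at once. Forces are only read at the end of each move, so I can't rule out a brief peak over the limit.
- **Pads and pins:** only the orange pad can be glimpsed under the lid. The shut pin, the stay's lower pin and the pads' heights were not measured directly.

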